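# Slide two loupe lenses into their fitting recesses

## Robot

A 6-joint arm with a two-finger parallel gripper is mounted at the origin on the work surface. World frame = base frame: x ahead of the robot, y to its left, z up, the work surface at z = 0. Lengths are in m, angles in degrees, forces in N, time in s.
With the tool pointing down it reaches from about 0.4 to 0.825 m from the base axis. Payload 7 kg.
Tool frame: the origin (TCP) lies at the very end of the fingers, on their centre line; the grasp point (between the pads) lies 19 mm behind it (r.hold_point_z is the distance from the TCP to the grasp point, in m); z points along the fingers, y is the direction in which the jaws open and shut (so a half turn about z gives the same grasp; the last joint's range is limited). The gripper opens to 88 mm and grips with 3 to 60 N. Pads are 19 mm wide; open, the fingers measure 130 mm over their backs; the gripper's body (78 mm by 193 mm) begins 47 mm behind the grasp point.
Start: joints at [-53.509, 20.546, 0.682, 0, -70.136, -16.507], TCP at [0.231, -0.634, 0.227] pointing down, gripper open.
Joint ranges: [-176.03, 176.03], [-82.01, 121.73], [-58.28, 71.71], [-173.87, 95.51], [-174.79, -0.11], [-173.66, 173.66]. Speed limits (degrees/s): [136.94, 136.94, 172.46, 180, 180, 180].

## Interface

Orientations are given as [roll, pitch, yaw] about the fixed x, y, z axes, in that order (R = Rz(yaw) Ry(pitch) Rx(roll)).
In Python, from plant import r gives the robot as it stands. The module is installed in compiled form; this text tells all that it offers.
- The arm moves only by the shell command python3 -m inch 'ROWS' [FORCE]. ROWS is text: rows parted by semicolons, each of 7 numbers parted by spaces: the shift along the tool's x, y, z in m, then the turn, a rotation vector about the tool's x, y, z in rad, then the opening, from 0 (shut) to 1 (fully open). In form: tx ty tz ax ay az jaw; .... A call has 1 to 20 rows; each row shifts and turns the commanded pose from where the row before left it, along the tool's axes as they then stand; what a row does not reach is not made up. A row lasts 1/12 s, in which the tool goes at most 41.7 mm and 7.16 degrees, less where a joint would pass 70% of its speed; a pose out of reach is approached as far as the arm can. A call with a gripper value outside its range is refused whole. The fingers move at their own pace and stop on an object; FORCE is the grip in N (left out, the last holds). Time passes only in rows, so rows that do not move let the fingers close. It gives the time, the measured TCP pose, the force and the opening at its end, in the units of the state.
- r.get_state(): the state, without advancing time (a new reading comes with each control period).
- r.capture(name): name is "scene" or "top" or "wrist"; returns the picture (480x640x3 uint8, red, green, blue); there is no depth.
- r.camera_params(name): a dict with "vfov" (degrees; the focal length in pixels is half the picture's height over the tangent of half this angle, whatever the lens; pixels are square), "cx", "cy" (the principal point, pixels), "R" (3x3) and "t" (3): a world point X has camera coordinates R X + t. Camera axes: x right, y down, z forward; pixel columns grow to the right and rows downward; lengths in m; the calibration is good to about 2 mm. A picture is of the moment at which its call begins: read the wrist's pose just before it. camera_params takes no time and is no camera call; for the wrist camera it gives the pose at the moment of the call.
- r.close_job(): hands the job in, once; it reports no verdict.
Trained networks look in the newest picture that a camera, given by its name, has taken for a name from the list of things; names that differ only in an ending like _2 or _b are one class to them, and where a whole thing is asked for, a point or a joint stands for the part that bears it (a point fixed in the world has none). Each returns a list of dicts, best first, with "p" (0 to 1); they miss things now and then, are a little off and sometimes report something else, mostly with a low value. They report only what shows in the picture. A call takes as long as a camera call. They do not tell look-alikes from the thing itself.
- r.recognise(target, camera): "xy" ([column, row] in pixels, amid what is visible of it).
The state is a dict: "time_s": time; "joints": joint angles; "qd": joint speeds; "joint_torque": joint torques, N m; "tcp_pos": TCP position; "eef_rot": TCP orientation; "contact_force": force on the tool from outside, world axes, zero at the start; "moment": the same for the moment, N m; "gripper_width": finger opening in m.
Only numpy, scipy, OpenCV 4.12 (cv2) and the standard library are available. Lean on these libraries where they do the work, as an engineer would, in place of code of your own. Each camera call takes 0.05 s, during which the arm holds its last target.

## Task

Two round lenses, one large and one small, lie loose on top of the aluminium fitting block. With the fingertips push each one across the face of the block until it drops into the round recess of its own size and lies flat on the bottom there, clear of your fingers. Only slide the lenses, never pick them up, and leave everything else where it is.

Things in the scene. Friction and masses are not known exactly. Their poses are not given: they have to be found in the camera images.
- block: fixed aluminium lens-fitting block, 190 mm (its x) by 220 mm (its y) and 22 mm high, lying flat on the table with a flat top face and no rim. Origin at the centre of its underside, z up; its yaw varies. Two flat-bottomed round recesses, each 7 mm deep, are sunk into the face side by side on the half towards its +x: the wide one at (45, 50) mm, the narrow one at (45, -50) mm from the block's centre
- block_hole0 (a point): centre of the mouth of the wide recess, level with the block's face (22 mm above the table): 51 mm across, 7 mm deep, black pad on its floor, for the large lens; axes as the block's
- block_hole1 (a point): centre of the mouth of the narrow recess, level with the block's face: 37 mm across, 7 mm deep, black pad on its floor, for the small lens; axes as the block's
- lens_large: loose large lens of green-tinted coated glass in a dark metal mount: a flat disc 48 mm across, 8 mm thick, about 42 g, lying on the block's face on the half towards the block's -x (which lens lies left and which right varies). Origin at the centre of its underside, z up. Seated, it stands 1 mm proud of the block's face; if it hangs tilted on the edge, a light press on top settles it
- lens_small: loose small lens of the same glass in a dark metal mount: a flat disc 34 mm across, 8 mm thick, about 22 g, otherwise like the large one. It would also fall into the wide recess if pushed over it
- barrel_far: loupe barrel standing upright on the block, near the middle of its +x edge: 22 mm across, 40 mm high, aluminium and black; loose, to be left alone; origin at the centre of its underside
- barrel_side: another such barrel standing on the block, near the middle of its -y edge, 22 mm across, 40 mm high; loose, to be left alone; origin at the centre of its underside
- bottle: small bottle of lens cleaner, 38 mm across, 85 mm high, on the table to the right (-y) of the block; loose, to be left alone; origin at the centre of its underside
- cast: plaster dental cast, 50 by 62 mm, 22 mm high, on the table to the right (-y); loose, to be left alone; origin at the centre of its underside
- mirror: dental mirror lying on the table to the right (-y), nearer the robot: handle 120 mm long along its x, 6 mm thick, small round mirror at its +x end; loose, to be left alone; origin under the middle of the handle
- loupes: pair of loupes (black spectacle frame with two barrels) lying on the table to the left (+y): about 150 mm wide, 180 mm long, 47 mm high; loose, to be left alone; origin on the table under the front of the frame
- case: closed black case, 90 by 130 mm, 45 mm high, on the table to the left (+y), nearer the robot; loose, to be left alone; origin at the centre of its underside
Things that resemble listed ones, but are neither listed nor needed, are in the scene too. What is shaped like the lens_small but yellow is not meant.

How it is judged:
By the outcome, as a careful person would: the job done as asked, in the order asked, and still so for the second after the job is handed in, with the robot touching nothing.
It also fails if it takes over 54 s, if anything falls off the work surface, if the arm or the gripper's body presses on something with over 40 N, if the wrist force passes 120 N, or if a joint passes its speed limit or range.

## Working session

There is one attempt and no reset: what is moved stays moved. The work goes in short steps, Python scripts to look and compute and a shell command to move; the robot and the scene stay as the last step left them, time stands still between calls to the robot, and variables do not carry over. Pictures are saved under pics/ and viewed, and the job is handed in when it is done.

```bash
mkdir -p pics; cat > h.py <<'E'
import numpy as np, cv2
from plant import r
def cap(n,f):
    im=r.capture(n); cv2.imwrite('pics/'+f,cv2.cvtColor(im,cv2.COLOR_RGB2BGR)); return im
def ray(p,uv,z):
    f=240/np.tan(np.radians(p['vfov'])/2)
    R=np.array(p['R']);t=np.array(p['t'])
    d=R.T@np.array([(uv[0]-p['cx'])/f,(uv[1]-p['cy'])/f,1]); c=-R.T@t
    return c+d*(z-c[2])/d[2]
def proj(p,X):
    f=240/np.tan(np.radians(p['vfov'])/2)
    c=np.array(p['R'])@np.array(X)+np.array(p['t']); return np.array([p['cx']+f*c[0]/c[2],p['cy']+f*c[1]/c[2]])
E
python3 - <<'E'
from h import *
s=r.get_state();print(s['time_s'],s['tcp_pos'],s['eef_rot'],s['gripper_width'])
cap('top','top0.png');cap('scene','sc0.png')
p=r.camera_params('top');print(p)
Z={'lens_large':.030,'lens_small':.030,'block_hole0':.022,'block_hole1':.022,'barrel_far':.062,'barrel_side':.062}
for n in Z:
    for d in r.recognise(n,'top')[:4]: print(n,d, ray(p,d['xy'],Z[n]).round(4))
E
```

```text
0.0 [ 0.23047699 -0.63391046  0.22563535] [ 1.79905396e+02 -7.93774146e-03 -1.60024493e+02] 0.08730528475913546
{'vfov': 56.1145565426154, 'cx': 326.5160398793637, 'cy': 231.56094601485879, 'R': array([[ 0.01753055, -0.99983524, -0.004708  ],
       [-0.99518724, -0.01699463, -0.09650671],
       [ 0.0964108 ,  0.00637716, -0.9953212 ]]), 't': array([-0.00929482,  0.50073561,  0.97127075])}
lens_large {'xy': [400.3, 225.7], 'p': 0.8} [ 0.516  -0.1627  0.03  ]
lens_small {'xy': [353.8, 304.7], 'p': 0.72} [ 0.3423 -0.0625  0.03  ]
lens_small {'xy': [355.7, 242.5], 'p': 0.54} [ 0.4773 -0.065   0.03  ]
lens_small {'xy': [278.2, 243.7], 'p': 0.54} [0.4717 0.1048 0.03  ]
lens_small {'xy': [281.4, 212.8], 'p': 0.45} [0.5402 0.0997 0.03  ]
block_hole0 {'xy': [366.1, 212.0], 'p': 0.65} [ 0.5462 -0.0879  0.022 ]
block_hole0 {'xy': [406.3, 196.1], 'p': 0.5} [ 0.5835 -0.1772  0.022 ]
block_hole1 {'xy': [366.1, 212.0], 'p': 0.65} [ 0.5462 -0.0879  0.022 ]
block_hole1 {'xy': [406.3, 196.1], 'p': 0.5} [ 0.5835 -0.1772  0.022 ]
barrel_far {'xy': [352.6, 240.2], 'p': 0.67} [ 0.4797 -0.0565  0.062 ]
barrel_far {'xy': [355.0, 178.3], 'p': 0.5} [ 0.6133 -0.0601  0.062 ]
```

```bash
python3 - <<'E'
import cv2
im=cv2.imread('pics/top0.png'); cv2.imwrite('pics/top0c.png',cv2.resize(im[150:330,240:480],(800,600),interpolation=cv2.INTER_CUBIC))
E
```

```text
(no output)
```

View pics/top0c.png

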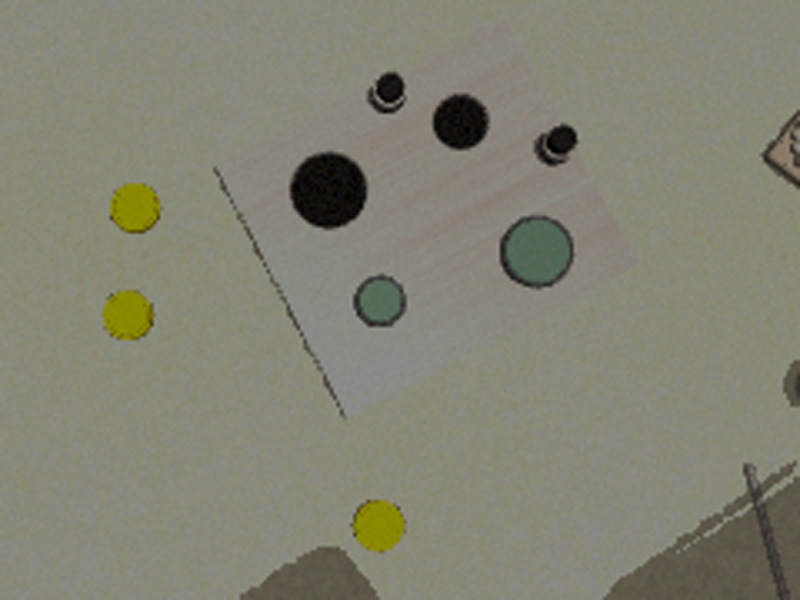

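View pics/top0.png

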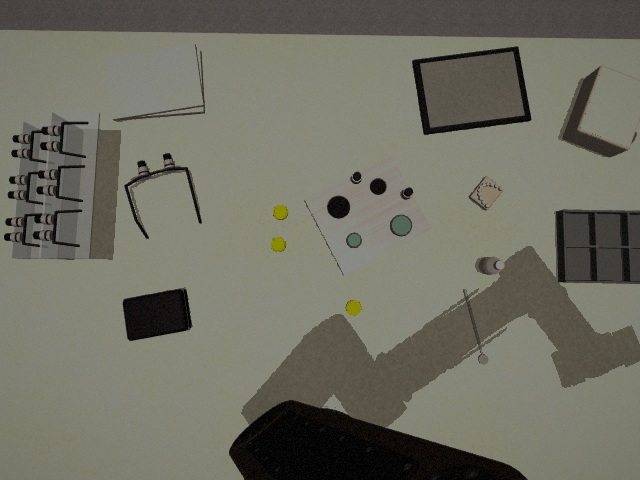

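View pics/sc0.png

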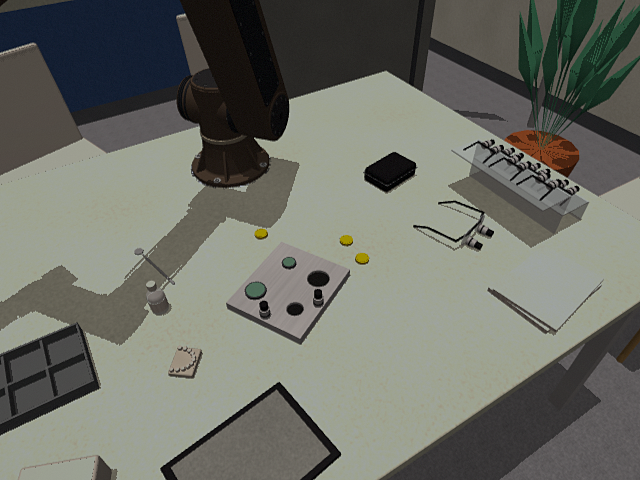

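The top picture shows two green discs on the block. The large lens is at about (401,225) and the small one at (354,240). Three yellow discs lie on the table at (281,212), (278,244) and (354,308); these are the look-alikes and are not meant. The wide recess is at (339,207), the narrow one at (378,187), and the barrels at (356,178) and (407,193).

```bash
cat > seg.py <<'E'
from h import *
def blobs(im,p,minA,roi=None):
    hsv=cv2.cvtColor(im,cv2.COLOR_RGB2HSV); out=[]
    g=cv2.inRange(hsv,(60,35,40),(95,255,220)); k=cv2.inRange(hsv,(0,0,0),(180,255,45))
    for nm,m,z in (('green',g,.030),('black',k,.022)):
        cs,_=cv2.findContours(m,cv2.RETR_EXTERNAL,cv2.CHAIN_APPROX_NONE)
        for c in cs:
            if cv2.contourArea(c)<minA: continue
            # circle fit on the world plane
            W=np.array([ray(p,q[0],z)[:2] for q in c])
            A=np.c_[2*W,np.ones(len(W))]; s=np.linalg.lstsq(A,(W**2).sum(1),rcond=None)[0]
            rad=np.sqrt(s[2]+s[0]**2+s[1]**2)
            if rad<.04 and .3<s[0]<.8: out.append((nm,cv2.minEnclosingCircle(c)[0],s[:2].round(4),round(rad*2000,1),round(float(np.abs(np.hypot(*(W-s[:2]).T)-rad).max()*1000),1)))
    return out
E
python3 - <<'E'
from seg import *
im=cv2.cvtColor(cv2.imread('pics/top0.png'),cv2.COLOR_BGR2RGB)
for b in blobs(im,r.camera_params('top'),25): print(b)
E
```

```text
('green', (353.6176452636719, 239.8235321044922), array([ 0.4829, -0.0606]), np.float64(25.5), 1.7)
('green', (400.96429443359375, 225.0), array([ 0.5178, -0.164 ]), np.float64(39.2), 1.6)
('black', (625.0, 264.5), array([ 0.4399, -0.6561]), np.float64(62.0), 24.8)
('black', (585.5, 264.1363525390625), array([ 0.4399, -0.562 ]), np.float64(71.4), 17.7)
('black', (7.5, 237.0), array([0.4766, 0.7085]), np.float64(13.8), 2.7)
('black', (36.5, 234.5), array([0.4831, 0.6438]), np.float64(15.0), 3.5)
('black', (32.930233001708984, 229.55813598632812), array([0.494 , 0.6499]), np.float64(63.5), 14.1)
('black', (338.1341552734375, 206.78048706054688), array([ 0.5572, -0.0257]), np.float64(47.4), 1.6)
('black', (406.78570556640625, 192.7857208251953), array([ 0.5907, -0.1784]), np.float64(21.1), 5.8)
('black', (40.0, 190.0), array([0.5836, 0.6442]), np.float64(14.1), 1.8)
('black', (377.5, 186.5), array([ 0.6046, -0.1131]), np.float64(33.4), 2.1)
('black', (12.5, 180.0), array([0.6053, 0.7082]), np.float64(13.9), 2.8)
('black', (356.5, 176.0), array([ 0.6273, -0.0656]), np.float64(17.4), 1.1)
('black', (36.882022857666016, 187.12921142578125), array([0.5897, 0.6478]), np.float64(66.4), 12.2)
('black', (141.2586212158203, 163.8103485107422), array([0.6479, 0.4196]), np.float64(14.2), 3.7)
('black', (166.5, 156.5), array([0.6655, 0.3631]), np.float64(14.0), 2.8)
('black', (43.95454406738281, 145.86363220214844), array([0.6855, 0.6433]), np.float64(16.0), 4.7)
('black', (40.063602447509766, 144.16078186035156), array([0.686 , 0.6451]), np.float64(70.6), 10.8)
```

```bash
python3 -m inch '-.027 .0215 0 0 0 0 1;-.027 .0215 0 0 0 0 1;-.027 .0215 0 0 0 0 1;-.027 .0215 0 0 0 0 1;-.027 .0215 0 0 0 0 1;-.027 .0215 0 0 0 0 1;-.027 .0215 0 0 0 0 1;-.027 .0215 0 0 0 0 1;-.027 .0215 0 0 0 0 1;-.027 .0215 0 0 0 0 1;-.027 .0215 0 0 0 0 1;-.027 .0215 0 0 0 0 1;-.027 .0215 0 0 0 0 1;-.027 .0215 0 0 0 0 1'
python3 - <<'E'
from seg import *
p=r.camera_params('wrist')
im=cap('wrist','w1.png'); print(r.get_state()['tcp_pos'],r.get_state()['eef_rot'])
for b in blobs(im,p,200): print(b)
E
```

```text
time_s: 1.57
tcp_pos: [0.4837, -0.2207, 0.227]
eef_rot: [-180.0, 0.0, -160.0]
contact_force: [0.1, -0.7, 0.5]
gripper_width: 0.0876
[ 0.48657797 -0.21731999  0.22688113] [-1.79984676e+02  1.29250551e-01 -1.59917567e+02]
('green', (459.4285583496094, 260.8571472167969), array([ 0.4834, -0.0608]), np.float64(27.9), 0.7)
('green', (359.4296569824219, 258.3140563964844), array([ 0.5186, -0.1644]), np.float64(41.6), 1.0)
('black', (410.0, 373.5), array([ 0.6419, -0.0459]), np.float64(23.4), 4.3)
('black', (437.08154296875, 365.4507751464844), array([ 0.6186, -0.0182]), np.float64(25.8), 6.3)
```

View pics/w1.png

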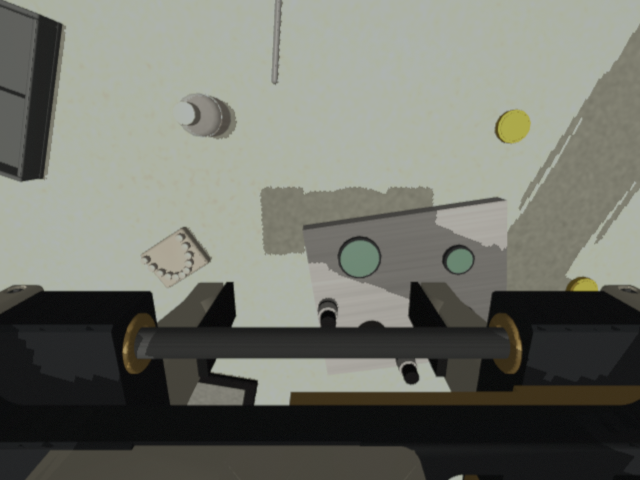

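The wrist view confirms the lenses: large at pixel (359,258) and small at (459,261), both green, on the block, and of clearly different size. The gripper hides the recesses, so I'll take one more look from further out.

```bash
python3 -m inch '-.033 .013 0 0 0 0 1;-.033 .013 0 0 0 0 1;-.033 .013 0 0 0 0 1;-.033 .013 0 0 0 0 1;-.033 .013 0 0 0 0 1;0 0 0 0 0 0 1;0 0 0 0 0 0 1'
python3 - <<'E'
from seg import *
p=r.camera_params('wrist')
im=cap('wrist','w2.png'); print(r.get_state()['tcp_pos'],r.get_state()['eef_rot'])
for b in blobs(im,p,200): print(b)
im=cap('top','t2.png')
E
```

```text
time_s: 2.2
tcp_pos: [0.6168, -0.1034, 0.2257]
eef_rot: [180.0, -0.1, -159.9]
contact_force: [-0.7, 0.1, 0.0]
gripper_width: 0.0875
[ 0.61594146 -0.10426486  0.22596094] [ 1.79982981e+02 -6.10198973e-02 -1.59952420e+02]
('green', (411.5, 98.0), array([ 0.4833, -0.0614]), np.float64(26.6), 0.7)
('green', (296.8436584472656, 94.90557098388672), array([ 0.5186, -0.1649]), np.float64(40.3), 0.7)
('black', (438.0, 365.558837890625), array([0.7505, 0.0991]), np.float64(24.5), 5.4)
('black', (357.0, 235.0), array([ 0.6288, -0.0578]), np.float64(19.3), 1.7)
('black', (316.1159362792969, 197.21014404296875), array([ 0.6053, -0.114 ]), np.float64(33.4), 0.9)
('black', (410.436767578125, 183.28656005859375), array([ 0.5577, -0.0269]), np.float64(46.9), 1.0)
('black', (259.3947448730469, 163.7763214111328), array([ 0.5929, -0.1803]), np.float64(17.4), 1.2)
```

View pics/w2.png

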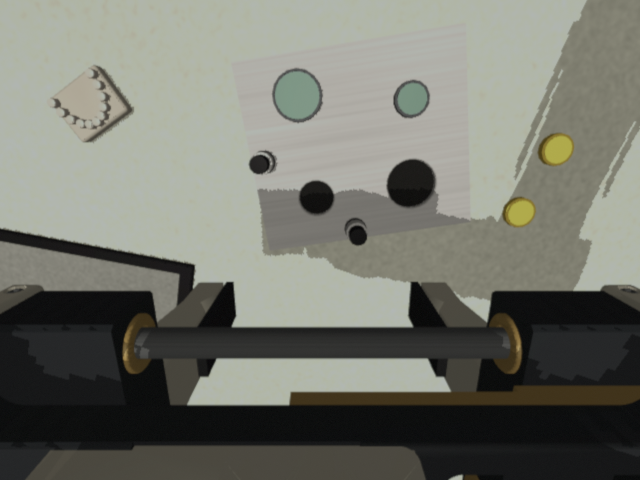

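```bash
python3 - <<'E'
from seg import *
p=r.camera_params('wrist'); R=np.array(p['R']);print('cam',-R.T@np.array(p['t']))
im=cv2.imread('pics/w2.png')
for uv in ((316.1,197.2),(410.4,183.3)): print(ray(p,uv,.022),ray(p,uv,.015))
q=r.camera_params('top');print('topcam',-np.array(q['R']).T@np.array(q['t']))
for uv in ((377.5,186.5),(338.3,207)): print(ray(q,uv,.022),ray(q,uv,.015))
for b,D in (((.0,.0),0),): pass
# overlay predicted mouths / lens outlines
big=cv2.resize(im[10:270,220:520],None,fx=2.6,fy=2.6,interpolation=cv2.INTER_CUBIC)
a=np.linspace(0,2*np.pi,60)
for c,d,z in (((.5577,-.0269),51,.022),((.6053,-.114),37,.022),((.5186,-.1649),48,.03),((.4833,-.0614),34,.03)):
    P=np.array([(proj(p,(c[0]+d/2000*np.cos(t),c[1]+d/2000*np.sin(t),z))-(220,10)+.5)*2.6 for t in a]).astype(np.int32)
    cv2.polylines(big,[P],True,(0,0,255),1)
cv2.imwrite('pics/w2c.png',big)
E
```

```text
cam [ 0.5395729  -0.13300831  0.38500709]
[ 0.60404517 -0.11545201  0.022     ] [ 0.60528842 -0.11511347  0.015     ]
[ 0.55651044 -0.02798944  0.022     ] [ 0.55683705 -0.02596432  0.015     ]
topcam [ 0.40484764 -0.00697742  1.01500695]
[ 0.60420035 -0.11283218  0.022     ] [ 0.60560565 -0.11357838  0.015     ]
[ 0.55643116 -0.02589266  0.022     ] [ 0.55749972 -0.026026    0.015     ]
```

View pics/w2c.png

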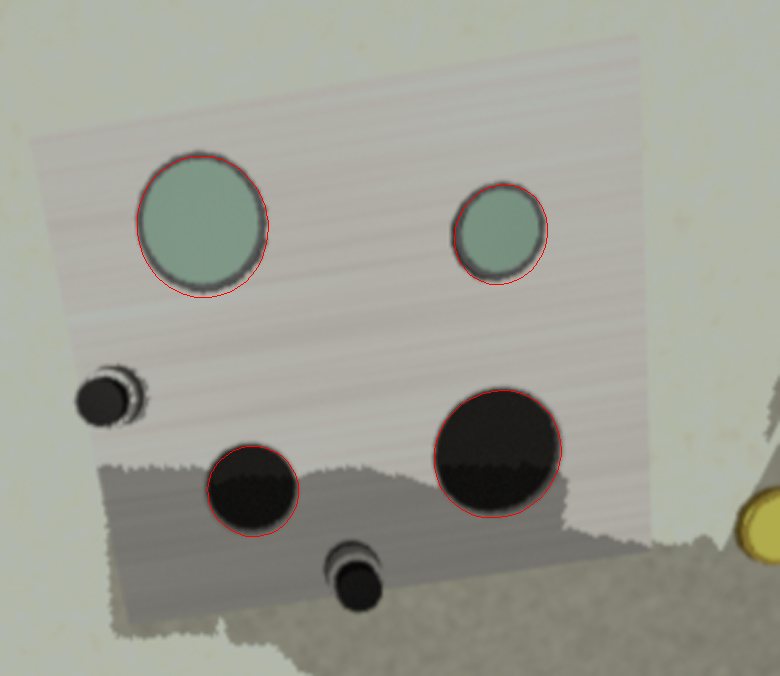

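```bash
python3 -m inch '.0284 -.006 0 0 0 0 1;.0284 -.006 0 0 0 0 1;.0284 -.006 0 0 0 0 1;.0283 -.0061 0 0 0 0 1;0 0 .026 0 0 .1043 1;0 0 .026 0 0 .1043 1;0 0 .026 0 0 .1043 1;0 0 .026 0 0 .1043 1;0 0 .026 0 0 .1043 1;0 0 .026 0 0 .1042 1;0 0 0 0 0 0 1;0 0 0 0 0 0 1;0 0 0 0 0 0 1'
python3 - <<'E'
from seg import *
p=r.camera_params('wrist')
im=cap('wrist','w3.png'); s=r.get_state();print(s['tcp_pos'],s['eef_rot'],s['joints'])
for b in blobs(im,p,200): print(b)
E
```

```text
time_s: 3.38
tcp_pos: [0.518, -0.1668, 0.0722]
eef_rot: [180.0, 0.1, 164.3]
contact_force: [-0.2, 0.3, 0.0]
gripper_width: 0.0874
[ 0.51848012 -0.16669971  0.07255191] [1.79975065e+02 1.59877641e-01 1.64290674e+02] [ 2.81695294e+00  1.70510523e+01 -2.71920601e+01  3.80102982e-02
 -4.55973785e+01 -1.08552802e+02]
('green', (325.56732177734375, 266.744384765625), array([ 0.5187, -0.1648]), np.float64(41.4), 0.6)
('green', (484.739990234375, 165.25999450683594), array([ 0.4836, -0.0611]), np.float64(27.5), 0.5)
('black', (338.7330017089844, 383.5582580566406), array([ 0.6099, -0.1803]), np.float64(19.5), 2.9)
('black', (425.3623046875, 364.4202880859375), array([ 0.6134, -0.1162]), np.float64(22.7), 7.5)
('black', (205.5, 365.6176452636719), array([ 0.5715, -0.2683]), np.float64(14.1), 3.2)
```

View pics/w3.png

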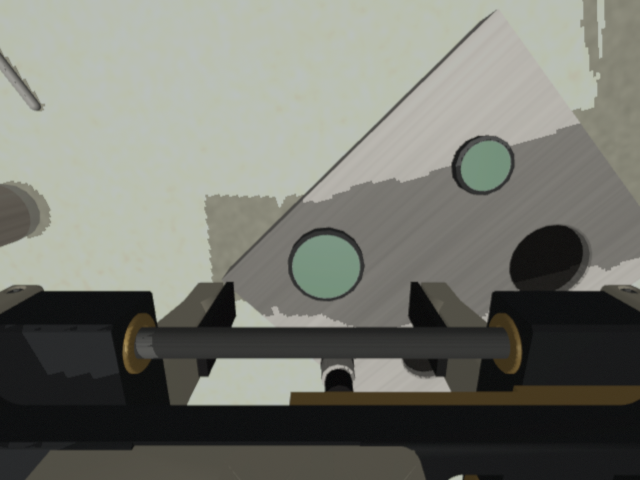

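```bash
python3 -m inch '0 .002 .02 0 0 0 1;0 0 .02 0 0 0 1;0 0 .007 0 0 0 1;0 0 0 0 0 0 1;0 0 0 0 0 0 .59;0 0 0 0 0 0 .59;0 0 0 0 0 0 .59;0 0 0 0 0 0 .59;0 0 0 0 0 0 .59;0 0 0 0 0 0 .59' 5
python3 - <<'E'
from seg import *
p=r.camera_params('wrist')
im=cap('wrist','w4.png'); s=r.get_state();print(s['tcp_pos'],s['eef_rot'],s['gripper_width'],s['contact_force'])
for b in blobs(im,p,200): print(b)
E
```

```text
time_s: 4.27
tcp_pos: [0.5183, -0.1643, 0.024]
eef_rot: [180.0, 0.0, 164.1]
contact_force: [-0.3, 0.4, 0.3]
gripper_width: 0.0541
[ 0.51815498 -0.16431414  0.02384919] [1.79992600e+02 2.51003400e-02 1.64141016e+02] 0.052809719537287636 [-0.5086216   0.24859986  0.56953398]
('green', (321.6407775878906, 303.48828125), array([ 0.5164, -0.1642]), np.float64(38.5), 4.6)
('green', (528.5816040039062, 176.41836547851562), array([ 0.4835, -0.061 ]), np.float64(27.5), 0.4)
('black', (322.0, 331.5), array([ 0.5344, -0.1691]), np.float64(72.9), 34.9)
('black', (323.0, 280.5), array([ 0.5198, -0.1651]), np.float64(46.6), 1.3)
('black', (509.5, 172.0), array([ 0.4837, -0.0604]), np.float64(31.0), 1.9)
```

View pics/w4.png

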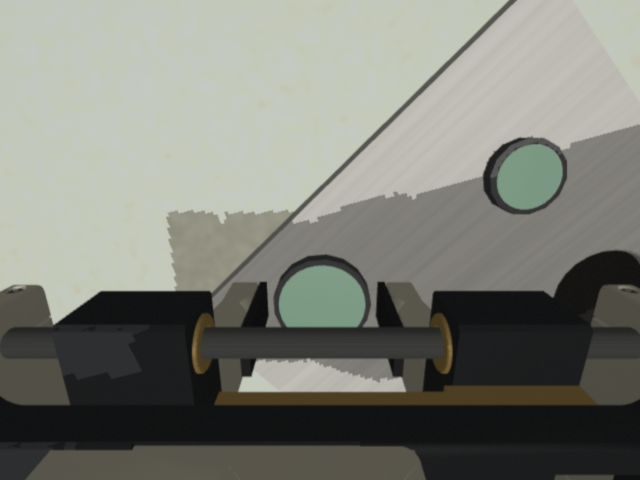

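```bash
python3 -m inch '0 .005 -.001 0 0 0 .58;0 .0095 0 0 0 0 .58;0 .0095 0 0 0 0 .58;0 .0095 0 0 0 0 .58;0 .0095 0 0 0 0 .58;0 .0095 0 0 0 0 .58;0 .0095 0 0 0 0 .58;0 .0095 0 0 0 0 .58;0 .0095 0 0 0 0 .58;0 .0095 0 0 0 0 .58;0 .0095 0 0 0 0 .58;0 .009 0 0 0 0 .58;0 .005 0 0 0 0 .58;0 .003 0 0 0 0 .58;0 0 0 0 0 0 .58;0 0 0 0 0 0 .58'
python3 - <<'E'
from seg import *
p=r.camera_params('wrist')
im=cap('wrist','w5.png'); s=r.get_state();print(s['tcp_pos'],s['eef_rot'],s['gripper_width'],s['contact_force'])
for b in blobs(im,p,200): print(b)
im=cap('top','t5.png')
for b in blobs(im,r.camera_params('top'),25): 
  if -.25<b[2][1]<.1: print(b)
E
```

```text
time_s: 5.65
tcp_pos: [0.5499, -0.0517, 0.0245]
eef_rot: [180.0, -0.0, 164.1]
contact_force: [-0.6, 0.3, 0.5]
gripper_width: 0.0506
[ 0.54986895 -0.05193395  0.0245166 ] [ 1.79999730e+02 -6.73239572e-03  1.64122963e+02] 0.050541614428014296 [-0.7599558  -0.10968688 -0.6368731 ]
('green', (321.4047546386719, 304.0), array([ 0.5483, -0.0519]), np.float64(38.5), 4.6)
('green', (259.7247314453125, 176.72471618652344), array([ 0.4834, -0.0616]), np.float64(26.8), 0.4)
('black', (322.0, 328.40625), array([ 0.5599, -0.0516]), np.float64(71.3), 26.8)
('green', (353.7021179199219, 239.7872314453125), array([ 0.4831, -0.0603]), np.float64(25.7), 1.4)
('black', (367.6612854003906, 227.0806427001953), array([ 0.5125, -0.0904]), np.float64(19.8), 9.6)
('black', (396.56329345703125, 202.87974548339844), array([ 0.5679, -0.1562]), np.float64(28.7), 11.2)
('black', (408.0, 191.5), array([ 0.5937, -0.181 ]), np.float64(16.6), 2.0)
('black', (366.7608642578125, 158.8913116455078), array([ 0.667 , -0.0876]), np.float64(22.1), 2.1)
```

View pics/w5.png

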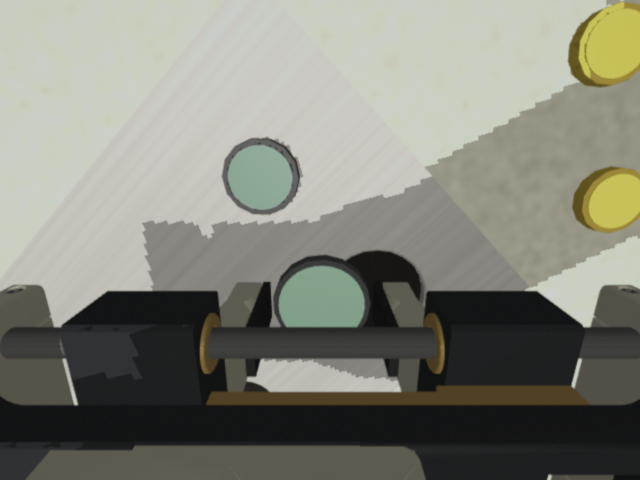

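```bash
python3 -m inch '0 .005 0 0 0 0 .58;0 .005 0 0 0 0 .58;0 .005 0 0 0 0 .58;0 .004 0 0 0 0 .58;0 .003 0 0 0 0 .58;0 .002 0 0 0 0 .58;0 .0015 0 0 0 0 .58;0 .001 0 0 0 0 .58;0 .001 0 0 0 0 .58;0 0 0 0 0 0 .58;0 0 0 0 0 0 .58;0 0 0 0 0 0 .58'
python3 - <<'E'
from seg import *
p=r.camera_params('wrist')
im=cap('wrist','w6.png'); s=r.get_state();print(s['tcp_pos'],s['eef_rot'],s['gripper_width'],s['contact_force'])
for b in blobs(im,p,200): print(b)
E
```

```text
time_s: 6.75
tcp_pos: [0.5575, -0.0254, 0.0246]
eef_rot: [180.0, -0.0, 164.1]
contact_force: [0.0, -0.7, -0.3]
gripper_width: 0.0508
[ 0.55746734 -0.02541496  0.02455741] [ 1.79999559e+02 -1.53864057e-03  1.64125936e+02] 0.050613212716084884 [ 1.00425651  0.13929475 -0.81584076]
('green', (319.0, 297.5), array([ 0.5535, -0.0262]), np.float64(38.6), 2.5)
('green', (196.41488647460938, 177.41488647460938), array([ 0.4835, -0.0617]), np.float64(27.1), 0.5)
('black', (322.0, 330.0), array([ 0.5727, -0.0301]), np.float64(68.5), 31.5)
('black', (322.5, 287.5), array([ 0.557 , -0.0263]), np.float64(47.2), 1.5)
```

View pics/w6.png

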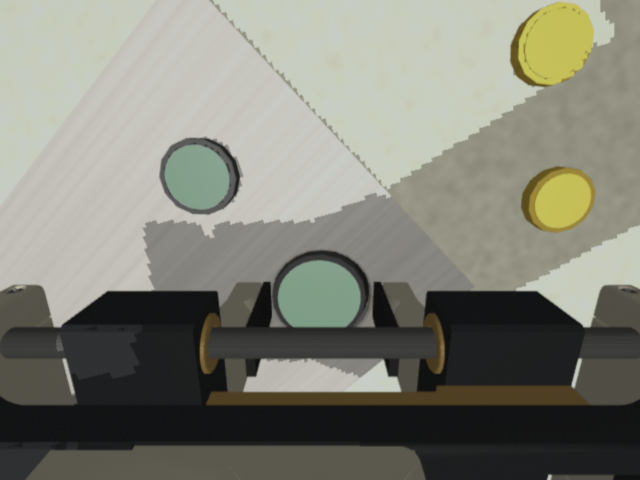

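```bash
python3 -m inch '0 0 -.01 0 0 0 .58;0 0 -.03 0 0 0 .6;0 0 -.03 0 0 0 .8;0 0 -.03 0 0 0 1;.0205 -.0183 0 0 0 0 1;.0205 -.0183 0 0 0 0 1;.0204 -.0182 0 0 0 0 1;0 0 0 0 0 0 1;0 0 0 0 0 0 1'
python3 - <<'E'
from seg import *
p=r.camera_params('wrist')
im=cap('wrist','w7.png'); s=r.get_state();print(s['tcp_pos'],s['eef_rot'],s['gripper_width'],s['contact_force'],s['joints'])
for b in blobs(im,p,200): print(b)
E
```

```text
time_s: 7.55
tcp_pos: [0.4827, -0.0618, 0.1258]
eef_rot: [180.0, 0.1, 164.1]
contact_force: [0.2, 0.7, -0.2]
gripper_width: 0.087
[ 0.48381704 -0.06138317  0.12572393] [1.79952975e+02 1.03447015e-01 1.64124792e+02] 0.08699208660474493 [1.69318427 0.33916195 0.67416997] [ 1.59402866e+01  8.24298763e+00 -3.05532050e+01  1.87323427e-02
 -5.10911140e+01 -1.21827204e+02]
('green', (385.8214416503906, 307.83929443359375), array([ 0.5528, -0.0275]), np.float64(39.0), 2.2)
('green', (322.9634094238281, 241.18292236328125), array([ 0.4836, -0.0613]), np.float64(27.2), 0.6)
('black', (303.56756591796875, 376.0), array([ 0.6035, -0.113 ]), np.float64(30.8), 1.6)
('black', (437.0, 365.558837890625), array([0.6263, 0.005 ]), np.float64(17.8), 4.0)
('black', (207.0, 365.558837890625), array([ 0.5697, -0.1939]), np.float64(17.8), 4.2)
```

View pics/w7.png

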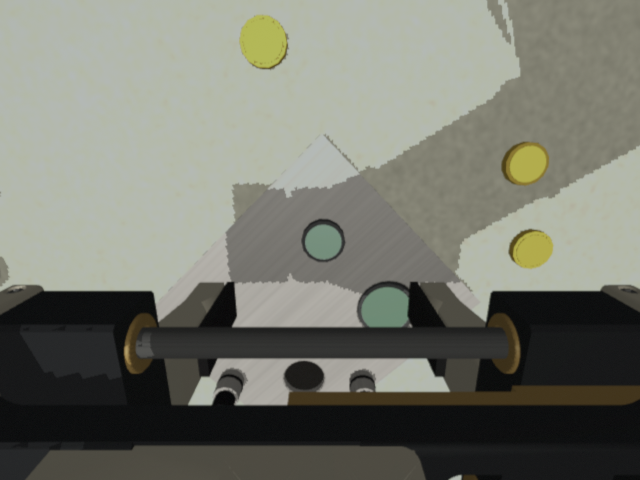

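```bash
python3 -m inch '0 0 0 0 0 -.1029 1;0 0 0 0 0 -.1029 1;0 0 0 0 0 -.1029 1;0 0 0 0 0 -.1029 1;0 0 0 0 0 -.1029 1;0 0 0 0 0 -.1029 1;0 0 0 0 0 -.1029 1;0 0 0 0 0 -.1029 1;0 0 0 0 0 -.1029 1;0 0 0 0 0 -.1029 1;0 0 0 0 0 -.1029 1;0 0 0 0 0 -.1029 1;0 0 0 0 0 -.1029 1;0 0 .02 0 0 -.1026 1;0 0 0 0 0 0 1;0 0 0 0 0 0 1'
python3 - <<'E'
from seg import *
p=r.camera_params('wrist')
im=cap('wrist','w8.png'); s=r.get_state();print(s['tcp_pos'],s['eef_rot'],s['gripper_width'],s['contact_force'],s['joints'])
for b in blobs(im,p,200): print(b)
E
```

```text
time_s: 8.93
tcp_pos: [0.4834, -0.0612, 0.1041]
eef_rot: [179.9, -0.1, -113.5]
contact_force: [1.1, 0.2, 0.1]
gripper_width: 0.0872
[ 0.4838649  -0.06114821  0.10470521] [ 1.79964749e+02 -4.94092444e-02 -1.13523244e+02] 0.08739785427621452 [ 0.53935285 -0.2550343  -0.20663747] [ 1.59684298e+01  9.85379212e+00 -3.19175480e+01  2.10474525e-02
 -4.82872879e+01 -3.95057016e+01]
('green', (254.5, 316.94000244140625), array([ 0.5501, -0.0343]), np.float64(31.1), 5.3)
('green', (321.5, 250.6875), array([ 0.4834, -0.061 ]), np.float64(27.4), 0.6)
('black', (437.0311279296875, 366.470703125), array([0.4366, 0.0714]), np.float64(16.1), 3.7)
('black', (206.0, 365.558837890625), array([ 0.6114, -0.0051]), np.float64(16.4), 3.9)
('black', (141.71739196777344, 245.71739196777344), array([ 0.6037, -0.1142]), np.float64(32.2), 1.3)
('black', (79.0, 162.5), array([ 0.61  , -0.1826]), np.float64(24.9), 3.7)
```

View pics/w8.png

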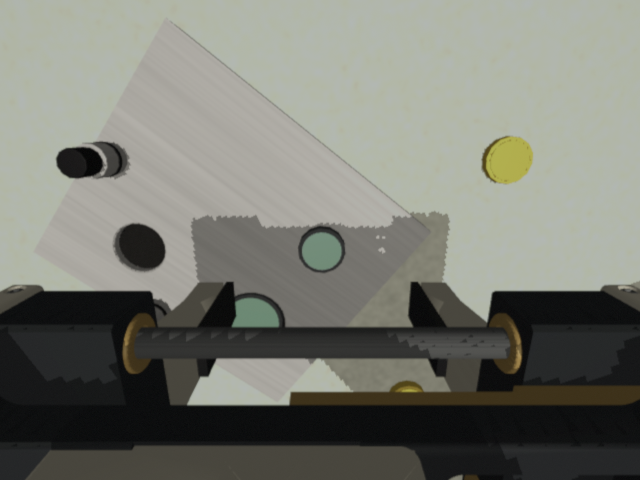

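```bash
python3 -m inch '0 0 .025 0 0 0 1;0 0 .025 0 0 0 1;0 0 .02 0 0 0 1;0 0 .0095 0 0 0 1;0 0 0 0 0 0 .9;0 0 0 0 0 0 .43;0 0 0 0 0 0 .43;0 0 0 0 0 0 .43;0 0 0 0 0 0 .43;0 0 0 0 0 0 .43;0 0 0 0 0 0 .43;0 0 0 0 0 0 .43;0 0 0 0 0 0 .43' 5
python3 - <<'E'
from seg import *
p=r.camera_params('wrist')
im=cap('wrist','w9.png'); s=r.get_state();print(s['tcp_pos'],s['eef_rot'],s['gripper_width'],s['contact_force'])
for b in blobs(im,p,200): print(b)
E
```

```text
time_s: 10.07
tcp_pos: [0.4835, -0.0612, 0.0252]
eef_rot: [-180.0, 0.0, -113.3]
contact_force: [-1.2, -0.3, 0.4]
gripper_width: 0.0393
[ 0.48346328 -0.06126053  0.02513044] [-1.79996601e+02  1.08817165e-03 -1.13341384e+02] 0.03820548145958245 [-0.52457477 -0.2049944  -0.81782785]
('green', (321.8571472167969, 303.0), array([ 0.4834, -0.0612]), np.float64(27.5), 0.7)
('black', (269.30767822265625, 374.19232177734375), array([ 0.5277, -0.0283]), np.float64(15.5), 7.3)
('black', (321.5, 331.0), array([ 0.4897, -0.0486]), np.float64(56.4), 23.5)
('black', (323.0, 287.5), array([ 0.4836, -0.0602]), np.float64(31.6), 1.8)
('black', (69.0, 290.5), array([ 0.6018, -0.1143]), np.float64(30.3), 3.5)
('black', (4.790322780609131, 171.3709716796875), array([ 0.5949, -0.178 ]), np.float64(20.4), 2.4)
```

View pics/w9.png

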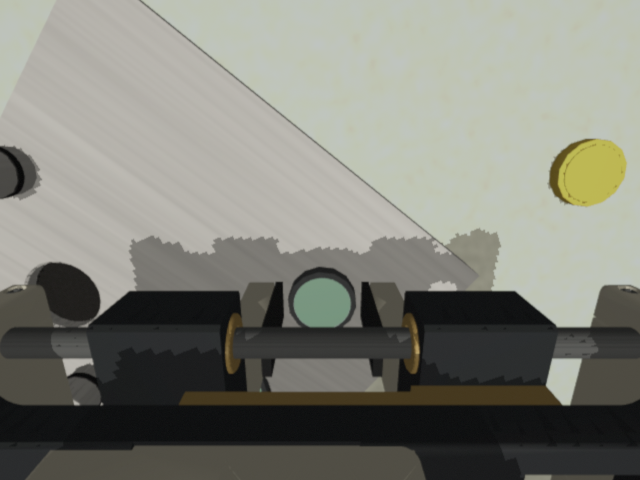

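```bash
python3 -m inch '0 -.005 0 0 0 0 .43;0 -.0095 0 0 0 0 .43;0 -.0095 0 0 0 0 .43;0 -.0095 0 0 0 0 .43;0 -.0095 0 0 0 0 .43;0 -.0095 0 0 0 0 .43;0 -.0095 0 0 0 0 .43;0 -.0095 0 0 0 0 .43;0 -.0095 0 0 0 0 .43;0 -.0095 0 0 0 0 .43;0 -.0095 0 0 0 0 .43;0 -.006 0 0 0 0 .43;0 -.003 0 0 0 0 .43;0 0 0 0 0 0 .43;0 0 0 0 0 0 .43'
python3 - <<'E'
from seg import *
p=r.camera_params('wrist')
im=cap('wrist','w10.png'); s=r.get_state();print(s['tcp_pos'],s['eef_rot'],s['gripper_width'],s['contact_force'])
for b in blobs(im,p,200): print(b)
E
```

```text
time_s: 11.37
tcp_pos: [0.5833, -0.1045, 0.0249]
eef_rot: [180.0, -0.0, -113.4]
contact_force: [-0.8, 0.5, -0.8]
gripper_width: 0.0379
[ 0.58316959 -0.10435794  0.02500977] [ 1.79983180e+02 -2.77293357e-03 -1.13347846e+02] 0.03797626829093485 [-0.36241389 -0.60207335 -0.06549033]
('green', (322.8098449707031, 303.9507141113281), array([ 0.5828, -0.1041]), np.float64(27.4), 0.8)
('black', (285.0, 374.5), array([ 0.6207, -0.069 ]), np.float64(19.3), 9.3)
('black', (322.0953063964844, 316.2956848144531), array([ 0.5893, -0.0974]), np.float64(56.6), 21.6)
('black', (231.68182373046875, 178.81817626953125), array([ 0.598 , -0.1755]), np.float64(23.2), 1.3)
```

View pics/w10.png

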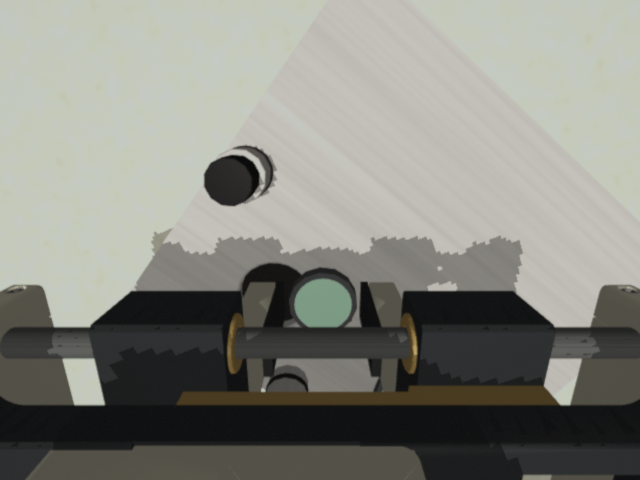

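```bash
python3 -m inch '0 -.005 0 0 0 0 .43;0 -.005 0 0 0 0 .43;0 -.005 0 0 0 0 .43;0 -.004 0 0 0 0 .43;0 -.002 0 0 0 0 .43;0 -.0015 0 0 0 0 .43;0 -.001 0 0 0 0 .43;0 -.001 0 0 0 0 .43;0 -.0005 0 0 0 0 .43;0 0 0 0 0 0 .43;0 0 0 0 0 0 .43;0 0 0 0 0 0 .43'
python3 - <<'E'
from seg import *
p=r.camera_params('wrist')
im=cap('wrist','w11.png'); s=r.get_state();print(s['tcp_pos'],s['eef_rot'],s['gripper_width'],s['contact_force'])
for b in blobs(im,p,200): print(b)
E
```

```text
time_s: 12.42
tcp_pos: [0.6064, -0.1143, 0.0251]
eef_rot: [180.0, 0.0, -113.3]
contact_force: [0.9, -0.3, -0.1]
gripper_width: 0.0381
[ 0.60643875 -0.11427158  0.02509194] [ 1.79999261e+02  2.76869655e-04 -1.13336730e+02] 0.03770600158540399 [ 0.37647821  0.26364291 -0.32581204]
('green', (324.828369140625, 299.05224609375), array([ 0.6044, -0.1153]), np.float64(26.8), 1.0)
('black', (322.0, 329.5), array([ 0.6114, -0.1026]), np.float64(53.6), 21.4)
('black', (0.5, 192.5), array([ 0.7224, -0.2219]), np.float64(12.8), 4.7)
('black', (300.67822265625, 179.53939819335938), array([ 0.592 , -0.1728]), np.float64(21.6), 0.8)
```

View pics/w11.png

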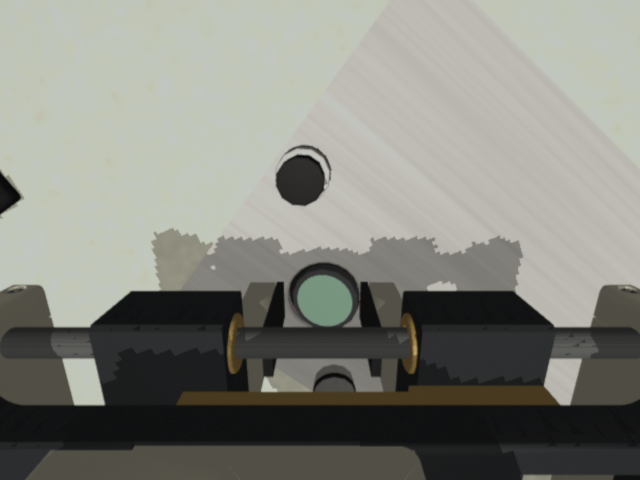

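```bash
python3 -m inch '0 0 -.01 0 0 0 .43;0 0 -.03 0 0 0 .43;0 0 -.03 0 0 0 .43;0 0 -.03 0 0 0 .43;0 0 -.03 0 0 0 .43;0 0 -.03 0 0 0 .43;-.035 .01 -.01 0 0 0 .43;-.035 .01 0 0 0 0 .43;-.035 .01 0 0 0 0 .43;0 0 0 0 0 0 .43;0 0 0 0 0 0 .43;0 0 0 0 0 0 .43'
python3 - <<'E'
from seg import *
p=r.camera_params('wrist')
im=cap('wrist','w12.png'); s=r.get_state();print(s['tcp_pos'],s['gripper_width'])
for b in blobs(im,p,150): print(b)
cap('scene','s12.png');t=cap('top','t12.png')
bg=cv2.imread('pics/w12.png')
for n,c,d,D in (('L',(.5577,-.0269),48,51),('S',(.6053,-.114),34,37)):
    u=proj(p,(*c,.022)).astype(int); print(n,u)
E
```

```text
time_s: 13.47
tcp_pos: [0.6204, -0.0059, 0.1956]
eef_rot: [-180.0, 0.0, -113.3]
contact_force: [-0.1, 0.6, 0.3]
gripper_width: 0.0374
[ 0.62032637 -0.00647043  0.1954438 ] 0.03770474134761444
('green', (374.0384521484375, 171.40383911132812), array([ 0.5582, -0.0283]), np.float64(39.6), 0.7)
('green', (289.0, 102.31818389892578), array([ 0.6053, -0.1134]), np.float64(26.2), 0.9)
('black', (374.5, 366.5), array([0.6329, 0.1771]), np.float64(19.8), 4.6)
('black', (269.0, 366.1764831542969), array([0.7439, 0.1295]), np.float64(19.9), 4.9)
('black', (294.1341552734375, 164.73170471191406), array([ 0.6242, -0.0627]), np.float64(16.8), 0.8)
('black', (270.06195068359375, 10.0442476272583), array([ 0.5888, -0.1851]), np.float64(17.7), 2.5)
L [373 171]
S [289 102]
```

View pics/w12.png

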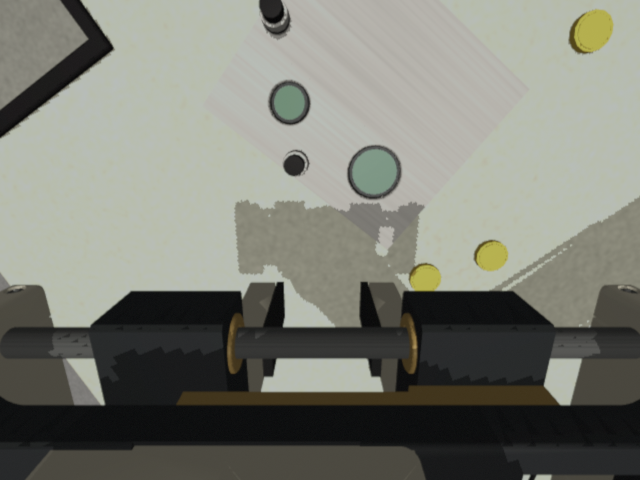

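View pics/s12.png

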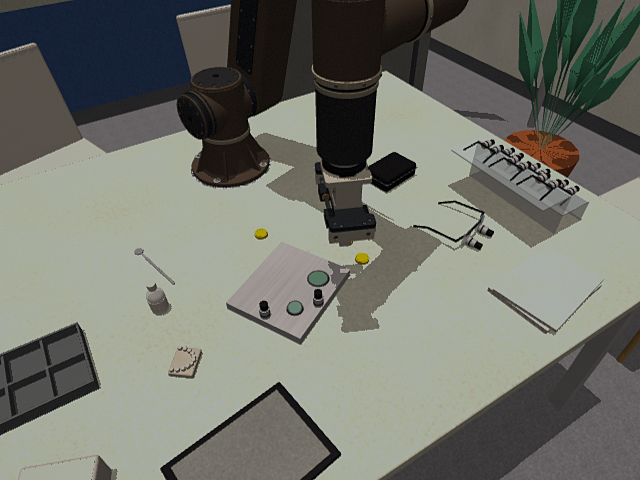

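```bash
python3 - <<'E'
import cv2,numpy as np
a=cv2.imread('pics/w12.png')[60:210,240:430];b=cv2.imread('pics/s12.png')[250:330,250:350]
a=cv2.resize(a,(480,379),interpolation=cv2.INTER_CUBIC);b=cv2.resize(b,(300,240),interpolation=cv2.INTER_CUBIC)
o=np.zeros((379,780,3),np.uint8);o[:,:480]=a;o[:240,480:]=b
cv2.imwrite('pics/c12.png',o)
E
```

```text
(no output)
```

View pics/c12.png

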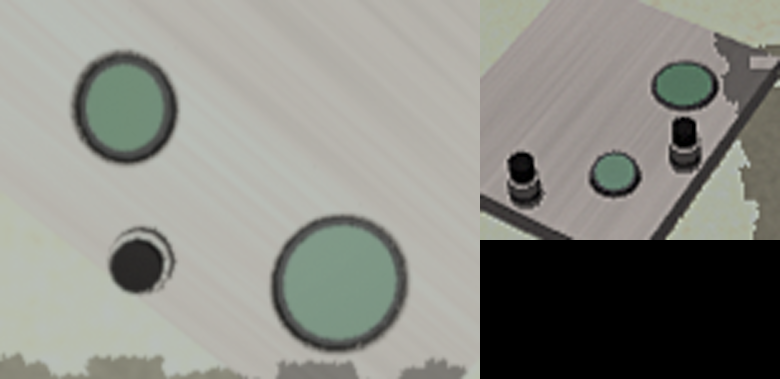

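The recesses are filled and both lenses are centred to about 1 mm: large at (374,171), small at (289,102). The shading doesn't rule out a slight tilt, so I'll do a light press with shut fingers over each as a check.

```bash
python3 -m inch '.035 -.01 0 0 0 0 0;.035 -.01 0 0 0 0 0;.035 -.009 0 0 0 0 0;0 0 .03 0 0 0 0;0 0 .03 0 0 0 0;0 0 .03 0 0 0 0;0 0 .03 0 0 0 0;0 0 .03 0 0 0 0;0 0 .011 0 0 0 0;0 0 0 0 0 0 0;0 0 0 0 0 0 0;0 0 0 0 0 0 0'
python3 - <<'E'
from seg import *
s=r.get_state();print(s['tcp_pos'],s['gripper_width'],s['contact_force'])
E
```

```text
time_s: 14.62
tcp_pos: [0.607, -0.1142, 0.0359]
eef_rot: [-179.9, 0.0, -113.3]
contact_force: [0.5, 0.4, 0.2]
gripper_width: 0.0005
[ 0.60695612 -0.11424486  0.03594753] 0.00047112879050283243 [0.51740457 0.37401684 0.2041987 ]
```

```bash
python3 -m inch '0 0 .003 0 0 0 0;0 0 .003 0 0 0 0;0 0 .002 0 0 0 0;0 0 .001 0 0 0 0;0 0 .001 0 0 0 0;0 0 0 0 0 0 0;0 0 0 0 0 0 0'; python3 -m inch '0 0 .001 0 0 0 0;0 0 .001 0 0 0 0;0 0 0 0 0 0 0;0 0 0 0 0 0 0'
```

```text
time_s: 15.2
tcp_pos: [0.6056, -0.1139, 0.024]
eef_rot: [180.0, -0.0, -113.3]
contact_force: [-0.0, 0.4, 0.0]
gripper_width: 0.0005
time_s: 15.53
tcp_pos: [0.6058, -0.1139, 0.0233]
eef_rot: [-180.0, 0.0, -113.3]
contact_force: [-3.9, 1.1, 10.6]
gripper_width: 0.0007
```

The fingers met the small lens at z = 0.0233, the height expected when seated, so it lies flat. Now the same check on the large one.

```bash
python3 -m inch '0 0 -.005 0 0 0 0;0 0 -.03 0 0 0 0;0 0 -.03 0 0 0 0;0 0 -.02 0 0 0 0;0 0 0 0 0 0 0;-.0202 .0261 0 0 0 0 0;-.0202 .0261 0 0 0 0 0;-.0202 .0262 0 0 0 0 0;0 0 0 0 0 0 0;0 0 .03 0 0 0 0;0 0 .03 0 0 0 0;0 0 .012 0 0 0 0;0 0 0 0 0 0 0;0 0 0 0 0 0 0'
```

```text
time_s: 16.7
tcp_pos: [0.5573, -0.0275, 0.0346]
eef_rot: [179.9, -0.1, -113.3]
contact_force: [-0.4, -0.5, 0.6]
gripper_width: 0.0007
```

```bash
python3 -m inch '0 0 .003 0 0 0 0;0 0 .003 0 0 0 0;0 0 .002 0 0 0 0;0 0 .001 0 0 0 0;0 0 0 0 0 0 0;0 0 0 0 0 0 0'
```

```text
time_s: 17.2
tcp_pos: [0.5577, -0.0272, 0.0263]
eef_rot: [-180.0, 0.0, -113.3]
contact_force: [-0.1, 0.6, -0.4]
gripper_width: 0.0006
```

```bash
python3 -m inch '0 0 .001 0 0 0 0;0 0 .001 0 0 0 0;0 0 0 0 0 0 0;0 0 0 0 0 0 0';python3 -m inch '0 0 .001 0 0 0 0;0 0 .0005 0 0 0 0;0 0 0 0 0 0 0;0 0 0 0 0 0 0'
```

```text
time_s: 17.53
tcp_pos: [0.5576, -0.0272, 0.024]
eef_rot: [180.0, -0.0, -113.3]
contact_force: [1.0, -0.8, 0.4]
gripper_width: 0.0006
time_s: 17.87
tcp_pos: [0.5578, -0.0272, 0.0233]
eef_rot: [-180.0, 0.0, -113.3]
contact_force: [-2.5, -0.1, 8.7]
gripper_width: 0.0004
```

Same height for the large lens, so it is seated too. I'll lift away and check the whole scene.

```bash
python3 -m inch '0 0 -.005 0 0 0 0;0 0 -.03 0 0 0 0;0 0 -.03 0 0 0 0;0 0 -.03 0 0 0 0;0 0 -.03 0 0 0 0;0 0 -.03 0 0 0 0;-.035 0 0 0 0 0 0;-.035 0 0 0 0 0 0;-.035 0 0 0 0 0 0;0 0 0 0 0 0 0;0 0 0 0 0 0 0;0 0 0 0 0 0 0'
python3 - <<'E'
from seg import *
p=r.camera_params('wrist')
im=cap('wrist','w13.png')
for b in blobs(im,p,100): print(b)
cap('top','t13.png'); s=cap('scene','s13.png')
s0=cv2.imread('pics/top0.png'); 
cv2.imwrite('pics/s13c.png',cv2.resize(cv2.imread('pics/s13.png')[210:390,100:340],(800,600),interpolation=cv2.INTER_CUBIC))
E
```

```text
time_s: 18.87
tcp_pos: [0.5988, 0.0692, 0.1773]
eef_rot: [180.0, -0.0, -113.3]
contact_force: [-1.0, -0.4, -0.4]
gripper_width: 0.0005
('green', (320.822265625, 100.86378479003906), array([ 0.5578, -0.0269]), np.float64(39.4), 0.7)
('green', (224.0, 18.5), array([ 0.6039, -0.111 ]), np.float64(26.3), 0.6)
('black', (328.0, 366.29412841796875), array([0.6553, 0.2182]), np.float64(17.2), 4.7)
('black', (315.5, 366.1666564941406), array([0.6677, 0.2131]), np.float64(17.1), 4.8)
('black', (321.5, 311.09649658203125), array([0.6359, 0.1556]), np.float64(42.6), 19.8)
('black', (223.49000549316406, 84.16000366210938), array([ 0.6272, -0.0715]), np.float64(19.6), 1.5)
```

View pics/w13.png

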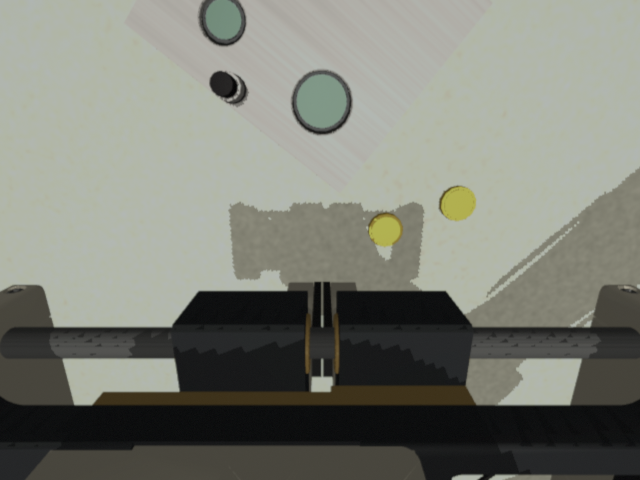

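View pics/t13.png

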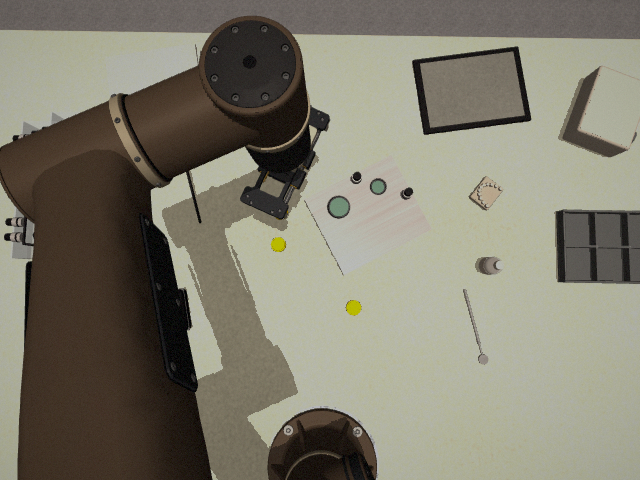

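View pics/s13c.png

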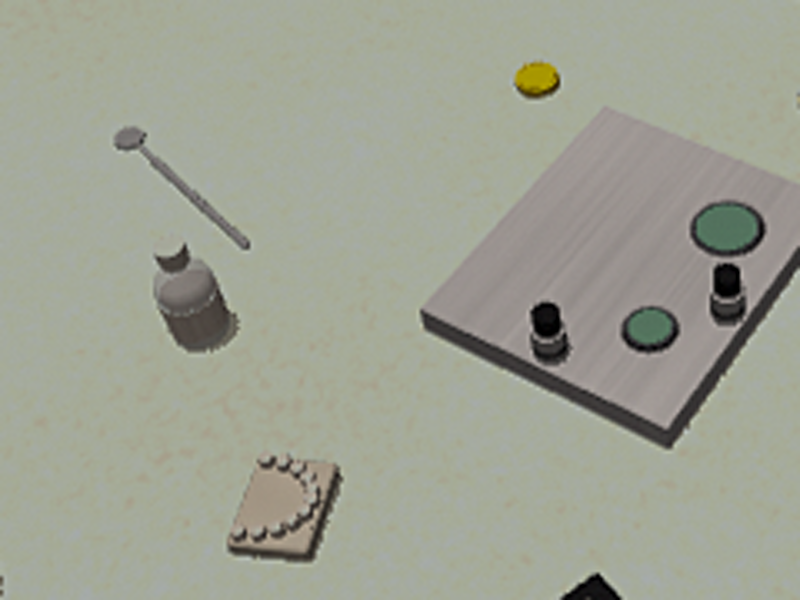

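Both lenses lie flush in their own recesses: in the top view, large at (339,207) and small at (378,187). The barrels are still at (356,178) and (407,193). The bottle, cast and mirror have not moved, and the gripper is clear of everything.

```bash
python3 -c "
from plant import r
print(r.close_job())"
```

```text
the job is handed in; nothing more can be done
None
```

Both lenses are in the recesses of their own size, and I handed the job in at about 19 s. I slid each one across the block's face between loosely set fingertips, the large one first, then the small, without lifting either.

**Seating:** I pressed lightly on each with shut fingers, about 9–11 N. Contact came at z = 0.0233 m for both, against 0.023 m for a lens lying flat. Before that press the small lens's shading left a slight tilt possible; afterwards both look flat.

**Position:** The last wrist picture puts the large lens within 1 mm of its recess centre. It puts the small one about 3 mm off, with that lens close to the picture's edge. The picture before it had the small lens within 1 mm, and the press height shows it is in, so I put the 3 mm down to the view at the edge.

**Other things:** The barrels, bottle, cast and mirror stand where they were in the last pictures. The arm hid the case, most of the loupes and one yellow disc from the top camera in that last look. The case and loupes looked unmoved in an earlier scene picture, and the arm never worked near them.

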